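# Work a stuck ignition coil out of a cylinder head

## Task

The ignition coil with the orange head is stuck in its slanting well in the cylinder head on the stand: twist it back and forth while pulling gently along the well until it comes out. The cylinder head only rests on its stand by its own weight, so do not lift it off. Set the coil down in the square steel tray, still holding it when it touches the tray rather than dropping it, let it go so that it lies inside the tray, and leave the black coil in its well and the other things where they are.

Things in the scene. Friction and masses are not known exactly. Their poses are not given: they have to be found in the camera images.
- stand: blue stand, fixed, carrying the grey aluminium cylinder head (110 x 230 x 64 mm). Origin: centre of its underside, on the bench; z up, -x points roughly to the robot's left (yaw -1.6 to -1.15). The deck and the two wells lean 30 deg towards -x: the well axis, pointing up and out, is (-0.5, 0, 0.866) in this frame. Deck centre: (0, 0, 0.098), with a filler cap 15 mm high
- well_a (a point): centre of the mouth of one well, on the deck, at (0, 0.055, 0.098) in the stand's frame; z out along the well. The well is 34 mm wide. Beside each well, towards -x of the stand, two ribs, 35 mm high, 6 mm thick, 48 mm apart inside, 32 to 50 mm from the axis, stand on either side of the coil's ear: a coil can turn about 0.35 rad either way, no more, until drawn 35 mm out
- well_b (a point): centre of the mouth of the other well, at (0, -0.055, 0.098) in the stand's frame; just the same
- head (a joint): how far the cylinder head has slid up off its stand along the well axis (m), 0 = resting. Only its weight of 2.2 kg holds it down: a pull of about 20 to 25 N along the axis lifts it, with the coil still stuck
- orange_coil_grip (a point): centre of the orange head (block 46 mm along x, 24 mm along y, 40 mm along z) of the stuck coil, 0.2 kg, 110 mm long, in either well. Axes: z along the coil, boot to head; y level and x uphill at the start. Below the block a black flange 8 mm thick, 42 mm across, sits on the deck, 28 mm below this point; its ear, 16 mm wide, reaches 46 mm to -x. A grey connector reaches 37 mm to +x
- orange_coil_tip (a point): lower end of the rubber boot (26 mm across, 62 mm long), 90 mm below the grip point. Lips in the well hold the boot's skin with 34 to 51 N of friction, whichever way it slides: a straight pull fails, but while the coil turns (0.45 to 0.65 N m) a small pull draws it out some mm a sweep. The grip ends after about 28 mm; the tip is out of the well after 62 mm
- black_coil_grip (a point): the same point of the coil with the black head, in the other well, just as tight; it stays
- tray: square steel parts tray, fixed to the bench, 190 x 190 mm, rim 28 mm high, walls and floor 4 mm. Origin: centre of its underside; z up, x and y along its sides
- ratchet: ratchet handle lying near the stand, 34 x 212 x 28 mm; origin at the centre of its underside; bystander
- feeler_box: small red tin box, 52 x 87 x 21 mm; origin at the centre of its underside; bystander
- tin: food tin standing upright, 57 mm across, 72 mm high; origin at the centre of its underside; bystander
- spanner: spanner lying flat, 31 x 192 x 8 mm; origin at the centre of its underside; bystander

How it is judged:
On the way, in this order (a step that is already met when the one before it is completed fails the run):
1. the orange coil is turned at least 6 degrees in its well while drawn out less than 25 mm (angle between the x axis of orange_coil_grip and the y axis of stand, either way round below 1.466 rad and distance of orange_coil_grip from where it was at the start of the episode below 0.025 m), for 0.05 s.
2. the orange coil is out of its well (distance of orange_coil_tip from where it was at the start of the episode above 0.066 m and value of joint head below 0.01 m), for 0.1 s.
3. the orange coil touches the tray while the gripper still holds it (contact force between orange_coil and tray above 0.4 N and contact force between the fingers and orange_coil above 1 N), for 0.05 s.
At the end, for the whole second after the job is handed in: the orange coil lies at rest inside the tray (both its head centre and boot tip within the rim, seen from above, and lower than 75 mm), the cylinder head rests on its stand (within 4 mm) and the black coil is still in its well (moved less than 8 mm) (x of orange_coil_grip in the frame of tray between -0.095 and 0.095 m and y of orange_coil_grip in the frame of tray between -0.095 and 0.095 m and x of orange_coil_tip in the frame of tray between -0.095 and 0.095 m and y of orange_coil_tip in the frame of tray between -0.095 and 0.095 m and height (world z) of each of orange_coil_grip, orange_coil_tip below 0.075 m and linear speed of orange_coil below 0.03 m/s and value of joint head below 0.004 m and distance of black_coil_grip from where it was at the start of the episode below 0.008 m); the robot touches nothing.
It fails at once if the cylinder head is lifted more than 12 mm off its stand (value of joint head above 0.012 m).
It fails at once if the black coil is moved more than 20 mm (distance of black_coil_grip from where it was at the start of the episode above 0.02 m).
It fails at once if the ratchet, the red box, the tin or the spanner is moved more than 30 mm (distance of any of ratchet, feeler_box, tin, spanner from where it was at the start of the episode above 0.03 m).
It also fails if it takes over 72 s, if anything falls off the work surface, if the arm or the gripper's body presses on something with over 40 N, if the wrist force passes 120 N, or if a joint passes its speed limit or range.

## Robot

A 6-joint arm with a two-finger parallel gripper is mounted at the origin on a cart in front of the work surface, level with it; the furniture and walls round the work are solid. World frame = base frame: x ahead of the robot, y to its left, z up, the work surface at z = 0. Lengths are in m, angles in rad, forces in N, time in s.
With the tool pointing down it reaches from about 0.3 to 0.875 m from the base axis. Payload 6.4 kg.
Tool frame: the origin (TCP) lies on the mounting face of the last link; the fingertips stand 173 mm ahead of it and the grasp point (between the pads) lies 155 mm ahead of it (ctrl.tip_reach is the distance from the TCP to the fingertips, in m); z points along the fingers, y is the line along which they close (so a half turn about z gives the same grasp; the last joint's range is limited). The gripper opens to 85 mm and grips with 20 to 120 N. Pads are 22 mm wide; open, the fingers measure 114 mm over their backs; the gripper's body (76 mm by 85 mm) begins 54 mm behind the grasp point. The pads swing forward as they close: fully open they stand 13 mm farther back than shut.
Start: joints at [-1.447, 0.181, 1.607, -0, 1.354, -0.206], TCP at [0.186, -0.544, 0.405] pointing down, gripper open.
Joint ranges: [-2.99, 2.99], [-0.89, 2.07], [0.3, 2.58], [-1.14, 4.28], [0, 2.63], [-3.12, 3.12]. Speed limits (rad/s): [2.57, 2.57, 3.01, 3.14, 3.14, 3.14].

## Interface

Orientations are given as a unit quaternion [w, x, y, z].
In Python, from bench import ctrl gives the robot as it stands.
- The arm moves only by the shell command python3 -m pendant 'ROWS'. ROWS is JSON, a list that holds one entry, the list of rows, each a list of 7 numbers: the opening, from 0 (shut) to 1 (fully open), then the shift along the tool's x, y, z in mm, then the turn, a rotation vector about the tool's x, y, z in rad. A call has 1 to 5 rows; each row is the pose to reach, as a shift and turn from the pose commanded when the call began, along the tool's axes at that moment; what a row does not reach only later rows make up. A row lasts 1/12 s, in which the tool goes at most 41.7 mm and 7.16 degrees, less where a joint would pass 70% of its speed; a pose out of reach is approached as far as the arm can. A call with a gripper value outside its range is refused whole. The fingers move at their own pace and stop on an object; the grip force is fixed at half the most. Time passes only in rows, so rows that repeat a pose let the fingers close. It gives the time, the measured TCP pose, the force, the opening and the grip force at its end, in the units of the state.
- ctrl.get_obs(): the state, without advancing time (a new reading comes with each control period).
- ctrl.camera(name): name is "side" or "top" or "wrist"; returns the picture (400x640x3 uint8, red, green, blue); there is no depth.
- ctrl.camera_params(name): a dict with "mtx" (3x3 intrinsics, pixels), "world_from_camera" (4x4, takes a point from camera to world coordinates); the wrist camera has in their place "tool_from_camera" (4x4, takes a point from camera to tool coordinates, whose origin is the TCP and whose axes are the flange's). Camera axes: x right, y down, z forward; pixel columns grow to the right and rows downward; lengths in m; the calibration is good to about 2 mm. The wrist camera is an equidistant fisheye: a pixel r from the principal point sees the ray r / f radians off the axis. A picture is of the moment at which its call begins: read the wrist's pose just before it. camera_params takes no time and is no camera call.
- ctrl.hand_in(): hands the job in; it is judged then, once.
Trained networks look in the newest picture that a camera, given by its name, has taken for a name from the list of things; names that differ only in an ending like _2 or _b are one class to them, and where a whole thing is asked for, a point or a joint stands for the part that bears it (a point fixed in the world has none). Each returns a list of dicts, best first, with "confidence" (0 to 1); they miss things now and then, are a little off and sometimes report something else, mostly with a low value. They report only what shows in the picture. A call takes as long as a camera call.
- ctrl.boxes_of(camera, name): "point" ([column, row] as shares, 0 to 1, of the picture: columns of its width, rows of its height, amid what is visible of it).
The state is a dict: "time_s": time; "q": joint angles; "dq": joint speeds; "joint_efforts": joint torques, N m; "eef_pos": TCP position; "eef_rot": TCP orientation; "wrist_force": force on the tool from outside, world axes, zero at the start; "torque": the same for the moment, N m; "opening": opening from 0.0 (shut) to 1.0 (fully open); "grasp_force": force on a finger pad.
Only numpy, scipy, OpenCV 4.12 (cv2) and the standard library are available. Lean on these libraries where they do the work, as an engineer would, in place of code of your own. Each camera call takes 0.05 s, during which the arm holds its last target. There are 200 camera calls.

## Working session

There is one attempt and no reset: what is moved stays moved. The work goes in short steps, Python scripts to look and compute and a shell command to move; the robot and the scene stay as the last step left them, time stands still between calls to the robot, and variables do not carry over. Pictures are saved under pics/ and viewed, at most 10 in all, crops included, and the job is handed in when it is done.

```bash
ls; mkdir -p pics; python3 - <<'E'
from bench import ctrl
import cv2,numpy as np
ims=[]
for c in ["side","top"]:
    im=ctrl.camera(c); cv2.imwrite(f"pics/{c}0.png",im[:,:,::-1])
    p=ctrl.camera_params(c); print(c,np.round(p["mtx"],1).tolist(),np.round(p["world_from_camera"],3).tolist())
    for n in ["stand","orange_coil_grip","black_coil_grip","tray","tin","ratchet","feeler_box","spanner"]:
        for d in ctrl.boxes_of(c,n)[:2]: print(c,n,round(d["confidence"],2),np.round(np.array(d["point"])*[640,400],1))
o=ctrl.get_obs();print({k:np.round(v,3).tolist() for k,v in o.items()})
E
```

```text
pics
side [[460.4, 0.0, 318.0], [0.0, 460.4, 201.2], [0.0, 0.0, 1.0]] [[-0.946, -0.173, 0.275, 0.094], [-0.325, 0.504, -0.8, 0.921], [-0.001, -0.846, -0.533, 0.803], [0.0, 0.0, 0.0, 1.0]]
side stand 0.62 [301.5 193.9]
side stand 0.56 [300.4 198.5]
side orange_coil_grip 0.65 [316.3 185.7]
side orange_coil_grip 0.49 [277.9 181.6]
side tray 0.82 [222.6 279.7]
side tray 0.51 [346.2 239.7]
side tin 0.94 [312.4 251.8]
side ratchet 0.73 [345.8 242.8]
side feeler_box 0.68 [300.  193.7]
side feeler_box 0.56 [366.1 202.4]
top [[476.1, 0.0, 319.6], [0.0, 476.1, 205.2], [0.0, 0.0, 1.0]] [[0.013, -0.998, 0.056, 0.391], [-1.0, -0.012, 0.017, -0.162], [-0.016, -0.056, -0.998, 1.465], [0.0, 0.0, 0.0, 1.0]]
top stand 0.76 [349.9 181.7]
top orange_coil_grip 0.53 [339.2 200.9]
top black_coil_grip 0.72 [335.6 159.2]
top tray 0.74 [222.8 160.6]
top tin 0.65 [262.8 223.1]
top ratchet 0.79 [324.1 242.1]
top ratchet 0.47 [332.8 161.5]
top feeler_box 0.74 [451.6 226.9]
top feeler_box 0.68 [379.7 250.6]
top spanner 0.81 [431.4 226.6]
{'time_s': 0.9, 'q': [-1.447, 0.181, 1.607, 0.0, 1.354, -0.206], 'dq': [-0.001, -0.001, 0.002, -0.002, 0.0, 0.001], 'joint_efforts': [-0.0, -44.484, -35.169, -0.0, 0.0, -0.0], 'eef_pos': [0.186, -0.544, 0.405], 'eef_rot': [0.0, 0.986, 0.164, 0.0], 'wrist_force': [-0.287, 0.173, -0.114], 'torque': [0.041, 0.023, 0.003], 'grasp_force': 0.0, 'opening': 1.001}
```

View pics/top0.png

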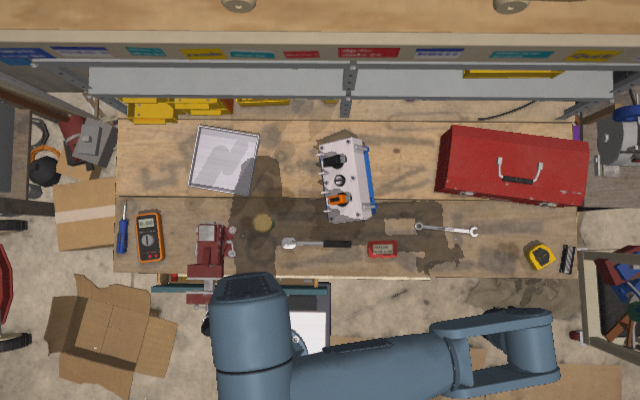

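View pics/side0.png

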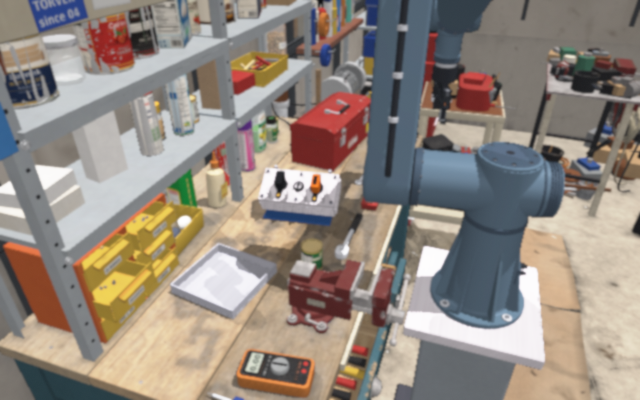

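```bash
cat > h.py <<'E'
import numpy as np, cv2
from scipy.spatial.transform import Rotation as R
from bench import ctrl
np.set_printoptions(precision=4,suppress=True)
def rot(q): return R.from_quat([q[1],q[2],q[3],q[0]])
def ray(c,px,obs=None):
    p=ctrl.camera_params(c); M=p["mtx"]
    if c=="wrist":
        d=(np.array(px)-[M[0][2],M[1][2]])/M[0][0]; r=np.hypot(*d)
        v=np.r_[np.sin(r)*d/max(r,1e-9),np.cos(r)]
        T=np.eye(4);T[:3,:3]=rot(obs["eef_rot"]).as_matrix();T[:3,3]=obs["eef_pos"];T=T@np.array(p["tool_from_camera"])
    else:
        v=np.linalg.inv(M)@np.r_[px,1]; T=np.array(p["world_from_camera"])
    v=T[:3,:3]@v; return T[:3,3],v/np.linalg.norm(v)
def atz(c,px,z,obs=None):
    o,v=ray(c,px,obs); return o+v*(z-o[2])/v[2]
def project(c,P,obs):
    p=ctrl.camera_params(c);M=p["mtx"]
    T=np.eye(4);T[:3,:3]=rot(obs["eef_rot"]).as_matrix();T[:3,3]=obs["eef_pos"];T=T@np.array(p["tool_from_camera"])
    v=np.linalg.inv(T)@np.r_[P,1];v=v[:3];r=np.hypot(v[0],v[1]);return np.array([M[0][2],M[1][2]])+M[0][0]*np.arctan2(r,v[2])*v[:2]/r
def tri(rays):
    A=sum(np.eye(3)-np.outer(v,v) for o,v in rays); b=sum((np.eye(3)-np.outer(v,v))@o for o,v in rays)
    return np.linalg.solve(A,b)
def target(grip,yaw,reach,flip=1):
    S=R.from_euler('z',yaw).as_matrix(); z=S@[-.5,0,.866]; y=S@[0,1,0]
    tz=-z; ty=flip*y; tx=np.cross(ty,tz); return grip-reach*tz, np.c_[tx,ty,tz]
def delta(p,Rm):
    o=ctrl.get_obs(); r0=rot(o["eef_rot"])
    return (r0.inv().apply(p-np.array(o["eef_pos"]))*1000).round(1), (r0.inv()*R.from_matrix(Rm)).as_rotvec().round(3)
E
python3 - <<'E'
from h import *
og=tri([ray("top",(339.2,200.9)),ray("side",(316.3,185.7))])
print("orange",og, atz("top",(339.2,200.9),.122)); b=atz("top",(335.6,159.2),.122);print("black",b)
print("black2",tri([ray("top",(335.6,159.2)),ray("side",(278,181.6))]))
d=b-og; print("yaw",np.arctan2(d[1],d[0])-np.pi/2)
print("tray",atz("top",(222.8,160.6),.01),[atz("top",c,.028)[:2] for c in [(199,124),(260,135),(249,196),(189,185)]])
for n,p in dict(tin=(262.8,223.1),ratchet=(318,243),feel=(381,249)).items(): print(n,atz("top",p,.02))
p=ctrl.camera_params("wrist");print(p)
for f in (1,-1):
    P,M=target(og,-1.4,.155+.12,f);print(P,delta(P,M))
E
```

```text
orange [ 0.4815 -0.194   0.1131] [ 0.4792 -0.1943  0.122 ]
black [ 0.5978 -0.1829  0.122 ]
black2 [ 0.6006 -0.1826  0.1111]
yaw -1.475084237092533
tray [0.6071 0.1635 0.01  ] [array([0.7166, 0.2355]), array([0.6844, 0.0474]), array([0.4971, 0.0771]), array([0.5286, 0.2609])]
tin [0.4156 0.0346 0.02  ]
ratchet [ 0.3575 -0.134   0.02  ]
feel [ 0.342  -0.3244  0.02  ]
{'mtx': array([[309.7069,   0.    , 318.1651],
       [  0.    , 309.7069, 196.0566],
       [  0.    ,   0.    ,   1.    ]]), 'tool_from_camera': array([[-0.0007, -0.9601, -0.2796,  0.0715],
       [ 1.    , -0.0005, -0.0007,  0.001 ],
       [ 0.0006, -0.2796,  0.9601,  0.0308],
       [ 0.    ,  0.    ,  0.    ,  1.    ]])}
[ 0.4581 -0.0585  0.3512] (array([ 414.5, -371.3,   53.5]), array([-0.369, -0.433, -1.377]))
[ 0.4581 -0.0585  0.3512] (array([ 414.5, -371.3,   53.5]), array([-0.452,  0.385,  1.686]))
```

```bash
python3 -m pendant '[[[0.55,28,-25,2,-0.025,-0.029,-0.09],[0.55,55,-50,4,-0.05,-0.058,-0.18],[0.55,83,-75,6,-0.075,-0.087,-0.27],[0.55,110,-100,8,-0.1,-0.115,-0.36],[0.55,138,-124,10,-0.12,-0.144,-0.45]]]'
python3 - <<'E'
from h import *
P,M=target(np.array([.4805,-.1942,.118]),-1.43,.155+.12);print(P,delta(P,M)); print(ctrl.get_obs()["q"])
E
```

```text
time_s: 1.32
eef_pos: [0.2769, -0.3804, 0.3946]
eef_rot: [0.071, 0.92, 0.381, -0.061]
wrist_force: [0.5, 0.2, 0.6]
opening: 0.553
grasp_force: 0.0
[ 0.4612 -0.0581  0.3562] (array([358.9, -98.2, -30.1]), array([-0.239, -0.291, -0.895]))
[-1.1549 -0.0836  1.9095 -0.1355  1.1787 -0.3258]
```

```bash
python3 -m pendant '[[[0.55,36,-10,-3,-0.024,-0.029,-0.09],[0.55,72,-20,-6,-0.048,-0.058,-0.18],[0.55,108,-30,-9,-0.072,-0.087,-0.27],[0.55,144,-40,-12,-0.096,-0.116,-0.36],[0.55,180,-49,-15,-0.12,-0.145,-0.45]]]'
python3 - <<'E'
from h import *
P,M=target(np.array([.4805,-.1942,.118]),-1.43,.155+.12);print(P,delta(P,M)); print(ctrl.get_obs()["q"])
E
```

```text
time_s: 1.73
eef_pos: [0.3702, -0.2191, 0.3759]
eef_rot: [0.138, 0.799, 0.573, -0.118]
wrist_force: [0.2, -0.3, -0.9]
opening: 0.549
grasp_force: 0.0
[ 0.4612 -0.0581  0.3562] (array([177.8,  35.5, -41.7]), array([-0.117, -0.146, -0.445]))
[-0.711  -0.1678  2.0384 -0.3358  1.0755 -0.2526]
```

```bash
python3 -m pendant '[[[0.55,36,7,-8,-0.023,-0.029,-0.09],[0.55,72,14,-16,-0.047,-0.058,-0.18],[0.55,108,21,-25,-0.07,-0.087,-0.27],[0.55,144,28,-33,-0.094,-0.116,-0.36],[0.55,178,35,-42,-0.117,-0.146,-0.445]]]'
python3 -m pendant '[[[0.55,0,0,0,0,0,0],[0.55,0,0,0,0,0,0]]]' | head -2
python3 - <<'E'
from h import *
o=ctrl.get_obs(); im=ctrl.camera("wrist"); cv2.imwrite("pics/w1.png",im[:,:,::-1])
for n in ["orange_coil_grip","black_coil_grip"]:
    for d in ctrl.boxes_of("wrist",n)[:2]:
        px=np.array(d["point"])*[640,400]; print(n,round(d["confidence"],2),px,atz("wrist",px,.122,o))
P,M=target(np.array([.4805,-.1942,.118]),-1.43,.155+.12);print(delta(P,M)); print(o["q"])
E
```

```text
time_s: 2.15
eef_pos: [0.4617, -0.0576, 0.3564]
eef_rot: [0.195, 0.633, 0.73, -0.17]
wrist_force: [0.3, -0.0, -0.4]
opening: 0.55
grasp_force: 0.0
time_s: 2.32
eef_pos: [0.4616, -0.0578, 0.3561]
orange_coil_grip 0.92 [324.48 195.92] [ 0.4856 -0.1888  0.122 ]
orange_coil_grip 0.38 [205.696  89.08 ] [ 0.3971 -0.1035  0.122 ]
black_coil_grip 0.69 [322.304 191.   ] [ 0.4831 -0.1835  0.122 ]
black_coil_grip 0.66 [447.808 196.2  ] [ 0.59   -0.1744  0.122 ]
(array([ 2.2,  0.7, -0.8]), array([-0.003, -0.002, -0.005]))
[-0.2328 -0.0243  1.9726 -0.5602  1.0608 -0.1277]
```

View pics/w1.png

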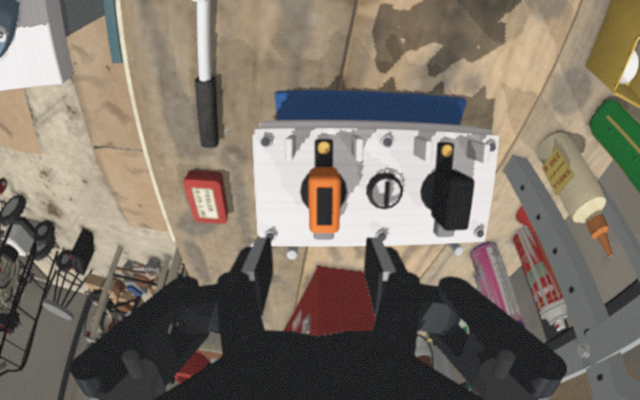

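```bash
python3 - <<'E'
from h import *
from scipy.optimize import least_squares
o=ctrl.get_obs()
A=np.array([-.5,0,.866]);X=np.array([.866,0,.5]);Y=np.array([0,1.,0]);D=np.array([0,0,.098])
def W(s,p): return R.from_euler('z',s[2]).apply(p)+[s[0],s[1],0]
def f(s,full=False):
    b=s[3]
    pts=[(D-.055*Y-b*X+.012*A,(323,148)),(D+.055*Y-b*X+.012*A,(446,149.5)),(D+.013*A,(385.5,189.5)),(D-.055*Y+.048*A,(324,None)),]
    r=[]
    for p,u in pts:
        q=project("wrist",W(s,p),o); r.append(q[0]-u[0])
        if u[1] is not None:r.append(q[1]-u[1])
    return np.array(r)
s=least_squares(f,[.54,-.19,-1.43,.038]); print(s.x,f(s.x))
g=W(s.x,D-.055*Y+.028*A); print("grip",g,W(s.x,D+.055*Y+.028*A))
for n,p in dict(headtop=D-.055*Y+.048*A, c1=D-.115*Y-.055*X,c2=D+.115*Y-.055*X,c3=D+.115*Y+.055*X,c4=D-.115*Y+.055*X).items(): print(n,project("wrist",W(s.x,p),o))
for h in (.12,.0): 
  P,M=target(g,s.x[2],.155+h); print(h,delta(P,M))
E
```

```text
[ 0.539  -0.1975 -1.4301  0.0361] [-0.8545 -0.2488  1.827   0.3886  0.7284  0.6419 -1.2233]
grip [ 0.4825 -0.1913  0.1222] [ 0.5915 -0.1759  0.1222]
headtop [322.7767 202.7205]
c1 [252.5663 125.669 ]
c2 [498.4706 131.4008]
c3 [484.8789 237.8307]
c4 [259.3938 242.8642]
0.12 (array([ 2.3,  3.1, -5.8]), array([-0.003, -0.002, -0.005]))
0.0 (array([  2.1,   3.5, 114.2]), array([-0.003, -0.002, -0.005]))
```

```bash
python3 -m pendant '[[[0.55,2,4,25,0,0,-0.005],[0.55,2,4,55,0,0,-0.005],[0.55,2,4,85,0,0,-0.005],[0.55,2,4,100,0,0,-0.005],[0.55,2,4,111,0,0,-0.005]]]'
python3 -m pendant '[[[0.55,0,0,0,0,0,0]]]'
python3 - <<'E'
from h import *
o=ctrl.get_obs(); im=ctrl.camera("wrist"); cv2.imwrite("pics/w2.png",im[:,:,::-1])
print(o["wrist_force"],o["torque"])
E
```

```text
time_s: 2.88
eef_pos: [0.4712, -0.1145, 0.2576]
eef_rot: [0.193, 0.635, 0.729, -0.171]
wrist_force: [0.2, 0.3, 0.4]
opening: 0.551
grasp_force: 0.0
time_s: 2.97
eef_pos: [0.4713, -0.1142, 0.2576]
eef_rot: [0.192, 0.635, 0.729, -0.171]
wrist_force: [-0.2, 0.0, 0.4]
opening: 0.552
grasp_force: 0.0
[-0.2178  0.027   0.3988] [0.2353 0.0505 0.0062]
```

View pics/w2.png

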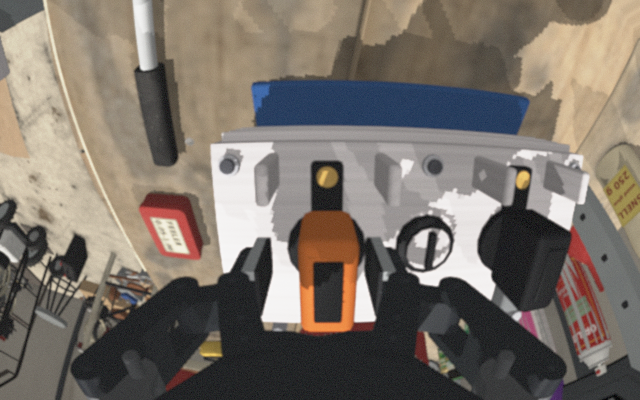

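```bash
python3 -m pendant '[[[0.55,0,2.5,0,0,0,0],[0.55,0,5,0,0,0,0],[0.55,0,5,0,0,0,0]]]'
python3 - <<'E'
from h import *
o=ctrl.get_obs(); im=ctrl.camera("wrist"); cv2.imwrite("pics/w3.png",im[150:390,180:460,::-1].repeat(2,0).repeat(2,1))
s=np.array([ 0.539,-0.1975,-1.4301]);P,M=target(np.array([.4825,-.1913,.1222]),-1.43,.155); print(delta(P,M))
E
```

```text
time_s: 3.27
eef_pos: [0.4783, -0.1114, 0.2606]
eef_rot: [0.195, 0.633, 0.73, -0.169]
wrist_force: [-0.1, 0.6, -0.4]
opening: 0.549
grasp_force: 0.0
(array([-0.1, -6.9,  4.6]), array([ 0.   , -0.001,  0.001]))
```

View pics/w3.png

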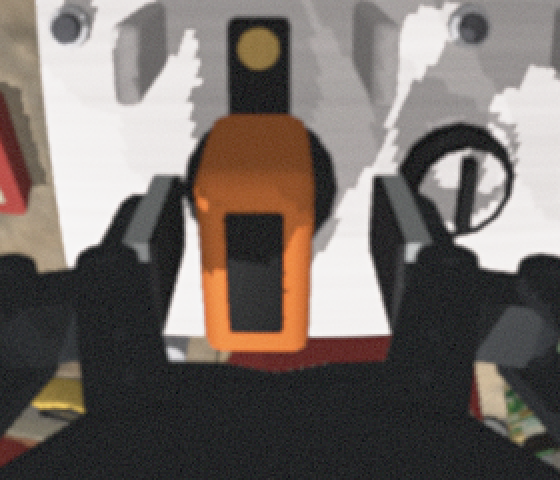

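```bash
python3 -m pendant '[[[0.55,0,-4.5,2,0,0,0],[0.55,0,-4.5,2,0,0,0],[0.55,0,-4.5,2,0,0,0],[0.55,0,-4.5,2,0,0,0]]]'
python3 - <<'E'
from h import *
o=ctrl.get_obs(); im=ctrl.camera("wrist"); cv2.imwrite("pics/w4.png",im[150:390,180:460,::-1])
hsv=cv2.cvtColor(im,cv2.COLOR_RGB2HSV); m=cv2.inRange(hsv,(5,150,90),(18,255,255)); m[:200]=0;m[330:]=0;m[:,:280]=0;m[:,380:]=0
for r in (215,240,280,300): print(r,np.where(m[r])[0][[0,-1]])
P,M=target(np.array([.4825,-.1913,.1222]),-1.43,.155); print(delta(P,M))
E
```

```text
time_s: 3.65
eef_pos: [0.4729, -0.113, 0.2575]
eef_rot: [0.194, 0.633, 0.73, -0.17]
wrist_force: [-0.1, 0.8, 0.1]
opening: 0.545
grasp_force: 0.0
215 [301 342]
240 [293 350]
280 [295 348]
300 [295 347]
(array([-0.6, -1.6,  1.6]), array([-0.002, -0.002,  0.002]))
```

```bash
python3 -m pendant '[[[0.4,0,1,0,0,0,0],[0.2,0,1,0,0,0,0],[0,0,1,0,0,0,0],[0,0,1,0,0,0,0],[0,0,1,0,0,0,0]]]'
python3 -m pendant '[[[0,0,0,0,0,0,0],[0,0,0,0,0,0,0]]]'
cat > f.py <<'E'
from h import *
o=ctrl.get_obs(); r=rot(o["eef_rot"]).inv(); P,M=target(np.array([.4825,-.1913,.1222]),-1.43,.155); d=delta(P,M)
print("t",round(o["time_s"],2),"tool F",r.apply(o["wrist_force"]).round(1),"T",r.apply(o["torque"]).round(2),"pose",-d[0],-d[1],"open",round(o["opening"],3),"g",round(o["grasp_force"],1))
E
python3 f.py
```

```text
time_s: 4.12
eef_pos: [0.4742, -0.1129, 0.2577]
eef_rot: [0.194, 0.633, 0.73, -0.17]
wrist_force: [0.7, 2.3, 1.6]
opening: 0.27
grasp_force: 59.5
time_s: 4.28
eef_pos: [0.4742, -0.113, 0.2577]
eef_rot: [0.194, 0.633, 0.73, -0.17]
wrist_force: [0.8, 2.1, 1.3]
opening: 0.277
grasp_force: 59.5
t 4.28 tool F [ 1.1  1.1 -2.1] T [-0.2   0.34  0.09] pose [ 0.4  2.8 -1.7] [ 0.001  0.002 -0.001] open 0.277 g 59.5
```

```bash
python3 -m pendant '[[[0,0,0,0,0,0,0.1],[0,0,0,-1,0,0,0.2]]]'>/dev/null; python3 f.py
python3 -m pendant '[[[0,0,0,0,0,0,-0.12],[0,0,0,-0.5,0,0,-0.24]]]'>/dev/null; python3 f.py
```

```text
t 4.45 tool F [-0.5  2.6 15.7] T [-0.57  0.1  -0.6 ] pose [ 1.3  2.1 -1.9] [0.003 0.002 0.201] open 0.275 g 59.4
t 4.62 tool F [-0.4  1.4 11.1] T [-0.33  0.12  0.57] pose [ 0.9  2.2 -2.1] [ 0.003  0.003 -0.045] open 0.27 g 60.1
```

```bash
python3 -m pendant '[[[0,0,0,-0.3,0,0,-0.12],[0,0,0,-0.7,0,0,-0.22]]]'>/dev/null; python3 f.py
python3 -m pendant '[[[0,0,0,0,0,0,0.12],[0,0,0,-0.4,0,0,0.24],[0,0,0,-0.8,0,0,0.36],[0,0,0,-1.2,0,0,0.48]]]'>/dev/null; python3 f.py
python3 -m pendant '[[[0,0,0,0,0,0,-0.12],[0,0,0,-0.4,0,0,-0.24],[0,0,0,-0.8,0,0,-0.36],[0,0,0,-1.2,0,0,-0.48]]]'>/dev/null; python3 f.py
```

```text
t 4.78 tool F [-0.8  2.1 12.1] T [-0.45  0.02  0.48] pose [ 0.5  2.2 -2.5] [ 0.003  0.004 -0.266] open 0.275 g 59.9
t 5.12 tool F [-1.3  2.7 14. ] T [-0.66 -0.02 -0.6 ] pose [ 1.3  1.7 -3.5] [0.004 0.002 0.222] open 0.272 g 59.6
t 5.45 tool F [-1.2  1.7 14. ] T [-0.58 -0.05  0.61] pose [ 0.6  2.2 -4.6] [ 0.003  0.004 -0.266] open 0.276 g 59.7
```

```bash
for_unused=1
python3 -m pendant '[[[0,0,0,-0.1,0,0,0.12],[0,0,0,-0.5,0,0,0.24],[0,0,0,-0.9,0,0,0.36],[0,0,0,-1.4,0,0,0.49]]]'>/dev/null; python3 f.py
python3 -m pendant '[[[0,0,0,-0.1,0,0,-0.12],[0,0,0,-0.5,0,0,-0.24],[0,0,0,-0.9,0,0,-0.36],[0,0,0,-1.4,0,0,-0.49]]]'>/dev/null; python3 f.py
python3 -m pendant '[[[0,0,0,-0.1,0,0,0.12],[0,0,0,-0.5,0,0,0.24],[0,0,0,-0.9,0,0,0.36],[0,0,0,-1.4,0,0,0.49]]]'>/dev/null; python3 f.py
python3 -m pendant '[[[0,0,0,-0.1,0,0,-0.12],[0,0,0,-0.5,0,0,-0.24],[0,0,0,-0.9,0,0,-0.36],[0,0,0,-1.4,0,0,-0.49]]]'>/dev/null; python3 f.py
```

```text
t 5.78 tool F [-0.7  4.2 16.3] T [-0.8  -0.11 -0.56] pose [ 1.4  1.5 -5.9] [0.005 0.002 0.227] open 0.275 g 59.6
t 6.12 tool F [-1.2  2.5 16.3] T [-0.82 -0.06  0.54] pose [ 0.7  2.1 -7.2] [ 0.004  0.005 -0.267] open 0.269 g 59.8
t 6.45 tool F [-1.5  3.1 15.5] T [-0.83 -0.03 -0.6 ] pose [ 1.4  1.4 -8.6] [0.005 0.002 0.227] open 0.275 g 59.8
t 6.78 tool F [-0.8  2.1 16.2] T [-0.8  -0.05  0.5 ] pose [  0.7   2.1 -10. ] [ 0.004  0.005 -0.267] open 0.273 g 59.9
```

```bash
python3 -m pendant '[[[0,0,0,-0.1,0,0,0.12],[0,0,0,-0.5,0,0,0.24],[0,0,0,-0.9,0,0,0.36],[0,0,0,-1.4,0,0,0.49]]]'>/dev/null
python3 -m pendant '[[[0,0,0,-0.1,0,0,-0.12],[0,0,0,-0.5,0,0,-0.24],[0,0,0,-0.9,0,0,-0.36],[0,0,0,-1.4,0,0,-0.49]]]'>/dev/null; python3 f.py
python3 -m pendant '[[[0,0,0,-0.1,0,0,0.12],[0,0,0,-0.5,0,0,0.24],[0,0,0,-0.9,0,0,0.36],[0,0,0,-1.4,0,0,0.49]]]'>/dev/null
python3 -m pendant '[[[0,0,0,-0.1,0,0,-0.12],[0,0,0,-0.5,0,0,-0.24],[0,0,0,-0.9,0,0,-0.36],[0,0,0,-1.4,0,0,-0.49]]]'>/dev/null; python3 f.py
python3 -m pendant '[[[0,0,0,-0.1,0,0,0.12],[0,0,0,-0.5,0,0,0.24],[0,0,0,-0.9,0,0,0.36],[0,0,0,-1.4,0,0,0.49]]]'>/dev/null
python3 -m pendant '[[[0,0,0,-0.1,0,0,-0.12],[0,0,0,-0.5,0,0,-0.24],[0,0,0,-0.9,0,0,-0.36],[0,0,0,-1.4,0,0,-0.49]]]'>/dev/null; python3 f.py
python3 - <<'E'
from h import *
im=ctrl.camera("wrist"); cv2.imwrite("pics/w5.png",im[:,:,::-1])
E
```

```text
t 7.45 tool F [-0.5  2.9 15.4] T [-0.9  -0.01  0.48] pose [  0.5   2.2 -12.9] [ 0.003  0.004 -0.267] open 0.269 g 59.9
t 8.12 tool F [-2.6  1.6 12.9] T [-0.58 -0.08  0.35] pose [  0.5   2.1 -15.8] [ 0.003  0.004 -0.267] open 0.27 g 60.1
t 8.78 tool F [-0.9  1.7 12.1] T [-0.78 -0.13  0.3 ] pose [  0.4   2.2 -18.8] [ 0.003  0.004 -0.267] open 0.276 g 60.4
```

View pics/w5.png

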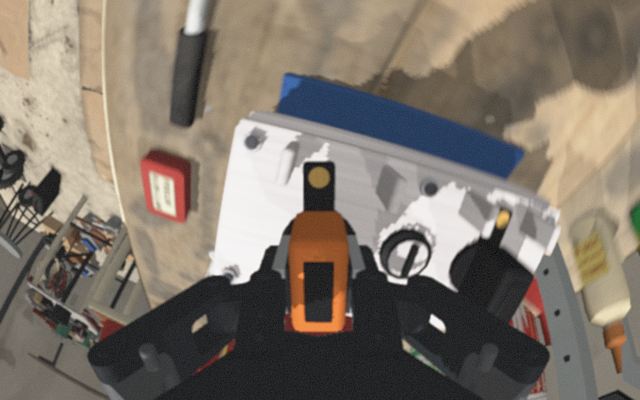

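The coil (block at 320,270) turns with the gripper and its ear (320,178) has come up off the deck, while the head stays on the blue stand. I'll continue.

```bash
python3 -m pendant '[[[0,0,0,-0.2,0,0,0.12],[0,0,0,-0.8,0,0,0.24],[0,0,0,-1.4,0,0,0.36],[0,0,0,-2,0,0,0.49]]]'>/dev/null; python3 f.py
python3 -m pendant '[[[0,0,0,-0.2,0,0,-0.12],[0,0,0,-0.8,0,0,-0.24],[0,0,0,-1.4,0,0,-0.36],[0,0,0,-2,0,0,-0.49]]]'>/dev/null; python3 f.py
python3 -m pendant '[[[0,0,0,-0.2,0,0,0.12],[0,0,0,-0.8,0,0,0.24],[0,0,0,-1.4,0,0,0.36],[0,0,0,-2,0,0,0.49]]]'>/dev/null; python3 f.py
python3 -m pendant '[[[0,0,0,-0.2,0,0,-0.12],[0,0,0,-0.8,0,0,-0.24],[0,0,0,-1.4,0,0,-0.36],[0,0,0,-2,0,0,-0.49]]]'>/dev/null; python3 f.py
python3 -m pendant '[[[0,0,0,-0.2,0,0,0.12],[0,0,0,-0.8,0,0,0.24],[0,0,0,-1.4,0,0,0.36],[0,0,0,-2,0,0,0.49]]]'>/dev/null; python3 f.py
python3 -m pendant '[[[0,0,0,-0.2,0,0,-0.12],[0,0,0,-0.8,0,0,-0.24],[0,0,0,-1.4,0,0,-0.36],[0,0,0,-2,0,0,-0.49]]]'>/dev/null; python3 f.py
```

```text
t 9.17 tool F [ 0.5  3.8 13.6] T [-0.72  0.32 -0.34] pose [  1.5   1.7 -20.6] [0.004 0.002 0.228] open 0.274 g 60.2
t 9.5 tool F [-1.8  4.1 17.2] T [-0.96 -0.28  0.21] pose [  0.7   2.  -22.4] [ 0.004  0.004 -0.268] open 0.271 g 59.8
t 9.83 tool F [ 1.4  0.4 -5. ] T [-0.1   0.45 -0.07] pose [  1.1   2.7 -26.8] [0.001 0.002 0.229] open 0.27 g 62.8
t 10.17 tool F [0.8 1.5 1.3] T [-0.29  0.26  0.06] pose [ -0.    2.6 -28. ] [ 0.002  0.002 -0.268] open 0.271 g 62.0
t 10.5 tool F [ 0.8 -0.   2.6] T [ 0.16  0.4  -0.01] pose [  1.3   1.8 -29.6] [0.004 0.002 0.229] open 0.268 g 61.9
t 10.83 tool F [ 0.9 -0.7  1.1] T [-0.1   0.41  0.01] pose [  0.5   2.2 -31.5] [ 0.003  0.003 -0.268] open 0.274 g 61.9
```

```bash
python3 -m pendant '[[[0,0,0,-2,0,0,0.12],[0,0,0,-5,0,0,0.24],[0,0,0,-10,0,0,0.268],[0,0,0,-16,0,0,0.268]]]'>/dev/null; python3 f.py
python3 -m pendant '[[[0,0,0,-10,0,0,0],[0,0,0,-20,0,0,0],[0,0,0,-32,0,0,0],[0,0,0,-46,0,0,0],[0,0,0,-60,0,0,0]]]'>/dev/null; python3 f.py
python3 -m pendant '[[[0,0,0,0,0,0,0],[0,0,0,0,0,0,0]]]'>/dev/null; python3 f.py
python3 - <<'E'
from h import *
o=ctrl.get_obs(); print(o["eef_pos"],o["eef_rot"],o["q"])
im=ctrl.camera("wrist"); cv2.imwrite("pics/w6.png",im[:,:,::-1])
E
```

```text
t 11.17 tool F [0.2 0.2 2.2] T [-0.    0.39  0.  ] pose [  1.2   1.8 -47.5] [0.004 0.003 0.007] open 0.271 g 61.9
t 11.58 tool F [ 1.3 -0.1  1.6] T [-0.01  0.39  0.03] pose [   0.6    2.5 -109.4] [0.002 0.002 0.006] open 0.275 g 61.9
t 11.75 tool F [ 0.5 -0.3  1.6] T [-0.01  0.41  0.  ] pose [   0.3    3.1 -109.2] [-0.     0.001  0.006] open 0.272 g 62.1
[ 0.467  -0.06    0.3509] [ 0.1957  0.6356  0.7276 -0.1686] [-0.2347 -0.0045  1.965  -0.5651  1.0484 -0.1146]
```

View pics/w6.png

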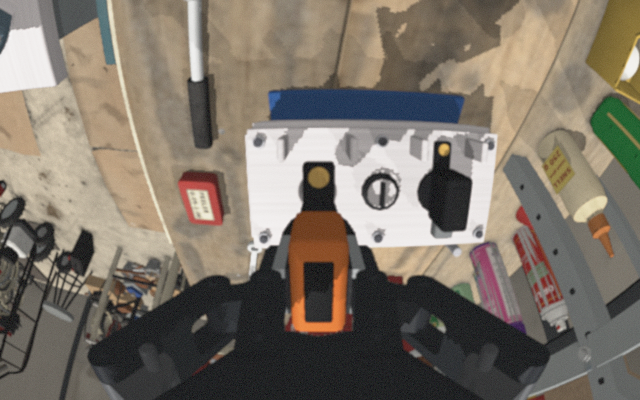

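The coil hangs free of the wells. The cylinder head sits square on its stand, and the black coil (450,195) and the bystanders haven't moved. Now to the tray.

```bash
cat > g.py <<'E'
from h import *
import sys
up=float(sys.argv[1])
C=np.array([.607,.157,0]); yaw=-1.43; th=np.radians(50); h=np.array([np.cos(yaw),np.sin(yaw),0])
tz=np.sin(th)*h+[0,0,-np.cos(th)]; ty=np.array([-np.sin(yaw),np.cos(yaw),0]); tx=np.cross(ty,tz)
g=C-.024*h+[0,0,.074+up]; P=g-.155*tz; M=np.c_[tx,ty,tz]
o=ctrl.get_obs(); print("left",delta(P,M),"target",P,"eef",o["eef_pos"],"F",o["wrist_force"],"q",o["q"],"t",o["time_s"])
E
python3 g.py .06
```

```text
left (array([352.1, 167.2, -67.8]), array([-0.002, -0.351, -0.006])) target [0.587  0.2983 0.2336] eef [ 0.4667 -0.0602  0.35  ] F [ 0.3519  0.0328 -2.2944] q [-0.2353 -0.0034  1.9658 -0.5651  1.0483 -0.1144] t 11.8
```

```bash
python3 -m pendant '[[[0,25,12,-7,0,0,0],[0,60,28,-16,0,-0.04,0],[0,95,45,-24,0,-0.08,0],[0,130,62,-30,0,-0.12,0],[0,165,79,-34,0,-0.17,0]]]'; python3 g.py .06
```

```text
time_s: 12.22
eef_pos: [0.5241, 0.1101, 0.2963]
eef_rot: [0.257, 0.619, 0.708, -0.223]
wrist_force: [0.8, -0.8, -1.4]
opening: 0.274
grasp_force: 61.9
left (array([177.1,  87.3, -65.5]), array([-0.003, -0.179, -0.006])) target [0.587  0.2983 0.2336] eef [0.5241 0.1101 0.2963] F [ 0.8406 -0.7884 -1.3878] q [ 0.1608  0.2978  1.7788 -0.7543  1.2036  0.3602] t 12.2167
```

```bash
python3 -m pendant '[[[0,35,17,-13,0,-0.04,0],[0,71,35,-26,0,-0.08,0],[0,107,52,-39,0,-0.12,0],[0,143,70,-52,0,-0.15,0],[0,177,87,-65,0,-0.179,0]]]' >/dev/null; python3 -m pendant '[[[0,0,0,0,0,0,0],[0,0,0,0,0,0,0]]]'>/dev/null; python3 g.py .06
python3 - <<'E'
from h import *
im=ctrl.camera("side"); cv2.imwrite("pics/s2.png",cv2.resize(im[150:400,100:440,::-1],None,fx=2,fy=2))
im=ctrl.camera("wrist"); cv2.imwrite("pics/w7.png",im[:,:,::-1])
E
```

```text
left (array([-2.9,  1.4, -2.5]), array([-0.006, -0.001,  0.001])) target [0.587  0.2983 0.2336] eef [0.5855 0.2981 0.2299] F [-0.6747 -0.7424 -1.9479] q [ 0.4526  0.7031  1.3738 -0.8192  1.4688  0.5771] t 12.8
```

View pics/s2.png

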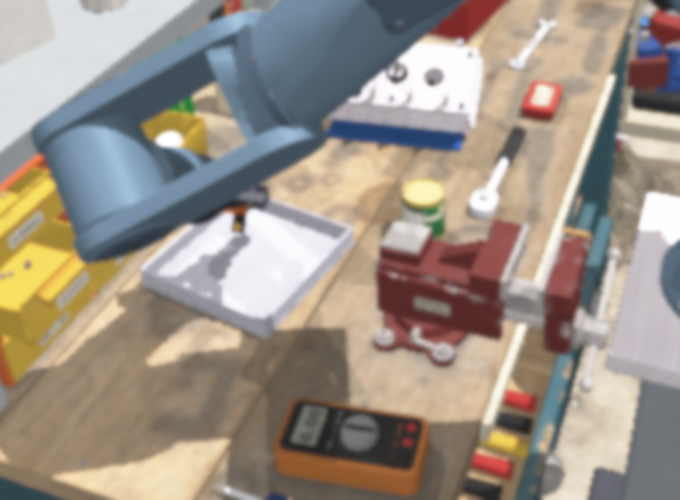

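The coil hangs over the tray, at about crop pixel (238,215), and nothing near the arm is touching. Lowering.

```bash
python3 -m pendant '[[[0,12,0,10,0,0,0],[0,22,0,18,0,0,0],[0,30,0,25,0,0,0],[0,35,0,30,0,0,0],[0,35,0,30,0,0,0]]]' >/dev/null; python3 g.py 0
python3 -m pendant '[[[0,2,0,1.7,0,0,0],[0,4,0,3.4,0,0,0]]]' |grep force; python3 g.py 0 |grep -o 'F.*q'
```

```text
left (array([11.3,  1.9,  5.6]), array([-0.007, -0.001, -0.003])) target [0.587  0.2983 0.1736] eef [0.5855 0.2951 0.1859] F [-0.3715  0.2033 -2.5619] q [ 0.4485  0.7652  1.3763 -0.8256  1.4234  0.6264] t 13.3167
wrist_force: [-0.7, -0.8, -2.6]
grasp_force: 62.1
F [-0.7112 -0.7826 -2.5519] q
```

```bash
python3 -m pendant '[[[0,1.5,0,1.3,0,0,0],[0,3,0,2.6,0,0,0]]]' |grep force; python3 -m pendant '[[[0,1.2,0,1,0,0,0],[0,2.4,0,2,0,0,0]]]' |grep force;  python3 g.py 0
```

```text
wrist_force: [0.3, 0.5, -2.1]
grasp_force: 62.1
wrist_force: [0.5, 0.3, -2.3]
grasp_force: 62.1
left (array([3.3, 0.7, 0.2]), array([-0.004, -0.002, -0.006])) target [0.587  0.2983 0.1736] eef [0.5865 0.2963 0.1762] F [ 0.5372  0.3146 -2.2717] q [ 0.4495  0.7816  1.3717 -0.8279  1.4127  0.6386] t 13.8167
```

```bash
python3 -m pendant '[[[0,1.2,0,1,0,0,0],[0,2,0,1.7,0,0,0]]]' |grep force; python3 -m pendant '[[[0,1.2,0,1,0,0,0],[0,1.2,0,1,0,0,0]]]' |grep force; python3 -m pendant '[[[0,1.2,0,1,0,0,0],[0,1.2,0,1,0,0,0]]]' |grep force;  python3 g.py 0
```

```text
wrist_force: [0.7, 1.5, -1.6]
grasp_force: 62.1
wrist_force: [0.2, 0.5, -1.5]
grasp_force: 62.1
wrist_force: [-0.4, -0.1, -1.7]
grasp_force: 62.1
left (array([-1.3,  0.9, -3.8]), array([-0.004, -0.002, -0.005])) target [0.587  0.2983 0.1736] eef [0.5864 0.2961 0.1702] F [-0.4069 -0.0541 -1.7131] q [ 0.4494  0.7909  1.3707 -0.8288  1.4074  0.6444] t 14.3167
```

```bash
python3 -m pendant '[[[0,0.8,0,0.6,0,0,0],[0,1.5,0,1.3,0,0,0]]]' |grep wrist_force; python3 -m pendant '[[[0,0.8,0,0.7,0,0,0],[0,0.8,0,0.7,0,0,0]]]' |grep wrist_force; python3 -m pendant '[[[0,0.8,0,0.7,0,0,0],[0,0.8,0,0.7,0,0,0]]]' |grep wrist_force;python3 g.py 0
python3 - <<'E'
from h import *
im=ctrl.camera("wrist"); cv2.imwrite("pics/w8.png",im[:,:,::-1])
E
```

```text
wrist_force: [-1.3, 3.9, 4.0]
wrist_force: [-2.3, 2.0, 3.9]
wrist_force: [-3.7, 3.9, 8.7]
left (array([-3.3,  0.6, -4.8]), array([-0.004, -0.   , -0.007])) target [0.587  0.2983 0.1736] eef [0.5866 0.2967 0.168 ] F [-3.6995  3.8978  8.6924] q [ 0.4503  0.7953  1.3688 -0.8305  1.4067  0.6485] t 14.8167
```

View pics/w8.png

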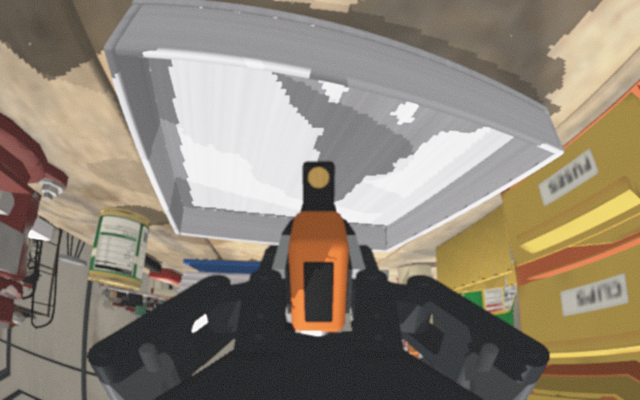

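The boot is on the tray floor (about 10 N, still gripped), with the tray walls well clear on all sides. Releasing.

```bash
python3 -m pendant '[[[0.6,0,0,0,0,0,0],[0.6,0,0,0,0,0,0],[0.6,0,0,0,0,0,0],[0.6,0,0,0,0,0,0]]]' ; python3 -m pendant '[[[0.6,0,0,-15,0,0,0],[0.6,0,0,-40,0,0,0],[0.6,0,0,-70,0,0,0],[0.6,-20,0,-95,0,0,0],[0.6,-50,0,-110,0,0,0]]]'; python3 -m pendant '[[[0.6,0,0,0,0,0,0],[0.6,0,0,0,0,0,0],[0.6,0,0,0,0,0,0]]]'|head -1
python3 - <<'E'
from h import *
o=ctrl.get_obs();im=ctrl.camera("wrist"); cv2.imwrite("pics/w9.png",im[:,:,::-1])
hsv=cv2.cvtColor(im,cv2.COLOR_RGB2HSV)
for d in ctrl.boxes_of("wrist","orange_coil_grip")[:2]:
    px=np.array(d["point"])*[640,400]; print(d["confidence"],px,atz("wrist",px,.025,o))
E
```

```text
time_s: 15.2
eef_pos: [0.5865, 0.2959, 0.166]
eef_rot: [0.318, 0.597, 0.682, -0.277]
wrist_force: [-0.1, 0.4, -0.2]
opening: 0.601
grasp_force: 0.0
time_s: 15.62
eef_pos: [0.5779, 0.3509, 0.2758]
eef_rot: [0.318, 0.595, 0.684, -0.277]
wrist_force: [0.3, -0.6, 0.9]
opening: 0.599
grasp_force: 0.0
time_s: 15.87
0.59 [321.216 124.2  ] [0.6109 0.1395 0.025 ]
0.29 [181.376 235.08 ] [ 0.3635 -0.2698  0.025 ]
```

View pics/w9.png

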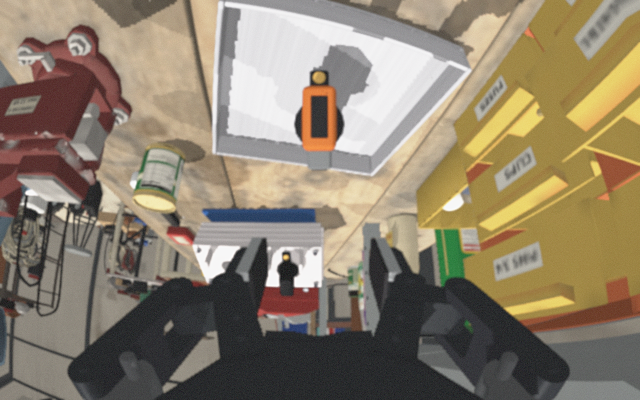

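Seen from the wrist, the released coil (320,115) lies inside the tray, propped on ear and boot. I'll check its position and stillness numerically.

```bash
cat > b.py <<'E'
from h import *
def blob(c,lo,hi):
    im=ctrl.camera(c); m=cv2.inRange(cv2.cvtColor(im,cv2.COLOR_RGB2HSV),(5,150,90),(18,255,255))
    k=np.zeros_like(m);k[lo[1]:hi[1],lo[0]:hi[0]]=1; ys,xs=np.where((m>0)&(k>0)); return (np.array([xs.mean(),ys.mean()]) if len(xs) else None),len(xs)
o=ctrl.get_obs(); w,n=blob("wrist",(270,60),(370,180)); t,nt=blob("top",(185,120),(262,200)); s,ns=blob("side",(170,240),(280,320)); print(w,n,t,nt,s,ns)
L=[ray("wrist",w,o)]
if nt>10:L.append(ray("top",t))
if ns>10:L.append(ray("side",s))
for p,q in [(0,1),(0,2),(1,2)]:
    if max(p,q)<len(L): print(tri([L[p],L[q]]))
print("wrist at .058",atz("wrist",w,.058,o))
E
python3 b.py; python3 -m pendant '[[[0.6,0,0,0,0,0,0],[0.6,0,0,0,0,0,0],[0.6,0,0,0,0,0,0],[0.6,0,0,0,0,0,0],[0.6,0,0,0,0,0,0]]]'|head -1; python3 b.py
```

```text
[320.11   120.2618] 1463 [210.3696 160.7065] 92 [220.6009 272.1972] 213
[0.6004 0.1899 0.059 ]
[0.603  0.1802 0.051 ]
[0.598  0.1892 0.0595]
wrist at .058 [0.6019 0.1885 0.058 ]
time_s: 16.53
[318.9605 118.3922] 1443 [210.3226 160.7527] 93 [220.5708 272.1981] 212
[0.6005 0.1901 0.0587]
[0.6034 0.1797 0.0503]
[0.5979 0.1894 0.0596]
wrist at .058 [0.6022 0.189  0.058 ]
```

```bash
python3 -c "
from bench import ctrl
print(ctrl.hand_in())"
```

```text
the job is handed in; nothing more can be done
None
```

The orange coil is out of its well and lies still inside the tray, let go only after it touched the floor. In the pictures the cylinder head was still on its stand and the black coil and the other things had not moved. I handed the job in at about 17 s, and no verdict came back.

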